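# Refit the drive modules in order from the feed

### The job

Move the four drive modules from their white cradles into the four bays of the aluminium rack, one per bay, keeping the order of the row: the module at the robot's left end of the row goes into the bay next to the yellow feed block, the next one beside it, and so on away from the feed block. Stand each one upright on the floor of its bay, turned square to the rack as it was in its cradle, setting it down gently without dropping it or tipping it over, and let go of them all.

Things in the scene. Friction and masses are not known exactly. Their poses are not given: they have to be found in the camera images.
- red_c (a point): Red drive module: upright block 44 mm along its x, 30 mm along its y (the row), 80 mm tall, about 120 g; red cap with two round steel contacts. Point: its centre, 40 mm above its underside, z up. Stands loose in its cradle, a few mm and degrees off true. Best gripped from above on its upper half, fingers closing along its x (44 mm), clear of the neighbours.
- blue_c (a point): Blue drive module: upright block 44 mm along its x, 30 mm along its y (the row), 80 mm tall, about 120 g; blue cap with a square black socket. Point: its centre, 40 mm above its underside, z up. Stands loose in its cradle, a few mm and degrees off true. Best gripped from above on its upper half, fingers closing along its x (44 mm), clear of the neighbours.
- green_c (a point): Green drive module: upright block 44 mm along its x, 30 mm along its y (the row), 80 mm tall, about 120 g; green cap with four small brass screws. Point: its centre, 40 mm above its underside, z up. Stands loose in its cradle, a few mm and degrees off true. Best gripped from above on its upper half, fingers closing along its x (44 mm), clear of the neighbours.
- black_c (a point): Black drive module: upright block 44 mm along its x, 30 mm along its y (the row), 80 mm tall, about 120 g; all black, with light metal fins on top. Point: its centre, 40 mm above its underside, z up. Stands loose in its cradle, a few mm and degrees off true. Best gripped from above on its upper half, fingers closing along its x (44 mm), clear of the neighbours.
- cradle_red: Fixed white cradle with small red labels on its x rims, where the red module stands at the start: 68 (x) by 49 (y) mm, floor 4 mm thick, y walls 18 and x rims 11 mm high. Origin: centre of its underside, 2 mm above the table. The four stand in a row along their y, 52 mm apart, order varies; +y points to the robot's left end of the row.
- cradle_blue: Fixed white cradle with small blue labels on its x rims, where the blue module stands at the start: 68 (x) by 49 (y) mm, floor 4 mm thick, y walls 18 and x rims 11 mm high. Origin: centre of its underside, 2 mm above the table. The four stand in a row along their y, 52 mm apart, order varies; +y points to the robot's left end of the row.
- cradle_green: Fixed white cradle with small green labels on its x rims, where the green module stands at the start: 68 (x) by 49 (y) mm, floor 4 mm thick, y walls 18 and x rims 11 mm high. Origin: centre of its underside, 2 mm above the table. The four stand in a row along their y, 52 mm apart, order varies; +y points to the robot's left end of the row.
- cradle_black: Fixed white cradle with small black labels on its x rims, where the black module stands at the start: 68 (x) by 49 (y) mm, floor 4 mm thick, y walls 18 and x rims 11 mm high. Origin: centre of its underside, 2 mm above the table. The four stand in a row along their y, 52 mm apart, order varies; +y points to the robot's left end of the row.
- rack: Fixed aluminium rack, four open bays along its y, left or right of the cradles. Origin: centre of underside, on the table. Bay centres: x 0, y -72, -24, 24, 72 mm; inside 64 (x) by 45 (y) mm, floor 5 mm up, 3 mm dividers to 20 mm, x rims to 12 mm. Seated module: centre 45 mm up, its x along the rack's x (either way).
- feed: Fixed yellow power feed block (74 x 36 x 45 mm, three screw heads on top) at one end of the rack, at y = +120 or -120 mm of the rack's frame: which end varies. A plain grey block of the same size stands at the other end. Origin: centre of its underside.
Not all that is in view belongs to the job. Leave any orange or turquoise look-alike of the cradle_green alone.

How it is judged:
By the outcome, as a careful person would: the job done as asked, in the order asked, and still so for the second after the job is handed in, with the robot touching nothing.
It also fails if it takes over 109 s, if anything falls off the work surface, if the arm or the gripper's body presses on something with over 40 N, if the wrist force passes 120 N, or if a joint passes its speed limit or range.

### The arm

A 6-joint arm with a two-finger parallel gripper is mounted at the origin on the work surface. World frame = base frame: x ahead of the robot, y to its left, z up, the work surface at z = 0. Lengths are in mm, angles in rad, forces in N, time in s.
With the tool pointing down it reaches from about 350 to 775 mm from the base axis. Payload 7.3 kg.
Tool frame: the origin (TCP) lies midway between the tips of the shut fingers; the grasp point (between the pads) lies 19 mm behind it; z points along the fingers, y is the line along which they close (so a half turn about z gives the same grasp; the last joint's range is limited). The gripper opens to 92 mm and grips with 3 to 60 N. Pads are 19 mm wide; open, the fingers measure 130 mm over their backs; the gripper's body (75 mm by 190 mm) begins 47 mm behind the grasp point.
Start: joints at [-1.266, 0.342, 1.524, -0, 1.275, -0.146], TCP at [228.759, -472.561, 226.741] pointing down, gripper open.
Joint ranges: [-2.53, 2.53], [-0.77, 2.02], [0.04, 2.7], [-1, 4.14], [0.28, 2.66], [-3.11, 3.11]. Speed limits (rad/s): [2.57, 2.57, 3.14, 3.14, 3.14, 3.14].

### API

Orientations are given as [roll, pitch, yaw] about the fixed x, y, z axes, in that order (R = Rz(yaw) Ry(pitch) Rx(roll)).
In Python, from plant import readout, vision, order, models gives the robot as it stands. The module is installed in compiled form; this text tells all that it offers.
- The arm moves only by the tool step_arm, never from a script. Its argument "series" is text: rows parted by semicolons, each of 7 numbers parted by spaces: the gripper's target within -1 to 1 (shut at 1, half-way at 0, fully open at -1), then the shift along the tool's x, y, z each as a share of 80 mm, from -1 to 1, then the turn, a rotation vector about the tool's x, y, z each as a share of 2 pi rad, from -1 to 1. In form: jaw x y z ax ay az; .... A call has 1 to 20 rows; each row is the pose to reach, as a shift and turn from the pose commanded when the call began, along the tool's axes at that moment, turning the shorter way round; what a row does not reach only later rows make up. A row lasts 1/10 s, in which the tool goes at most 50 mm and 8.59 degrees, less where a joint would pass 70% of its speed; a pose out of reach is approached as far as the arm can. A call with a number of a shift or a turn outside -1 to 1 is refused whole. A call with a gripper value outside its range is refused whole. The fingers move at their own pace and stop on an object; the grip force is fixed at half the most. Time passes only in rows, so rows that repeat a pose let the fingers close. It gives the time, the measured TCP pose, the force, the opening and the grip force at its end, in the units of the state.
- readout.get_obs(): the state, without advancing time (a new reading comes with each control period).
- vision.capture(name): name is "scene" or "side" or "wrist"; returns a dict with "frame" (420x560x3 uint8, red, green, blue), "depth" (420x560 float32, mm along the optical axis (not along the pixel's ray), 0 where there is no reading), "fovy" (degrees; the focal length in pixels is half the picture's height over the tangent of half this angle, whatever the lens; pixels are square), "cx", "cy" (the principal point, pixels), "k1" (the pictures are not rectified: a ray, as slopes to the right and down, at radius r is drawn at 1 + k1 r^2 times it, then the intrinsics apply), "rvec" (rotation vector, rad) and "tvec" (3), from world to camera coordinates, as OpenCV has them; the wrist camera has in their place "mount" (4x4, takes a point from camera to tool coordinates, whose origin is the TCP and whose axes are the flange's). Camera axes: x right, y down, z forward; pixel columns grow to the right and rows downward; lengths in mm; the calibration is good to about 2 mm. A picture is of the moment at which its call begins: read the wrist's pose just before it.
- order.close_job(): hands the job in; it is judged then, once.
Trained networks look in a picture, given as the dict that the camera call returned (one of the last four; its "shot" number tells which), for a name from the list of things; names that differ only in an ending like _2 or _b are one class to them, and where a whole thing is asked for, a point or a joint stands for the part that bears it (a point fixed in the world has none). Each returns a list of dicts, best first, with "p" (0 to 1); they miss things now and then, are a little off and sometimes report something else, mostly with a low value. They report only what shows in the picture. A call takes as long as a camera call. They do not tell look-alikes from the thing itself.
- models.look_for(picture, thing): "position" ([column, row] in pixels, amid what is visible of it).
- models.pinpoint(picture, thing): "position" ([column, row] in pixels: a listed point, or the origin of a listed thing).
The state is a dict: "time": time; "joint_positions": joint angles; "dq": joint speeds; "tau": joint torques, N m; "tool_pos": TCP position; "tcp_rot": TCP orientation; "contact_force": force on the tool from outside, world axes, zero at the start; "moment": the same for the moment, N m; "grip_width": finger opening in mm; "finger_force": force on a finger pad.
Only numpy, scipy, OpenCV 4.12 (cv2) and the standard library are available. Lean on these libraries where they do the work, as an engineer would, in place of code of your own. Each camera call takes 0.05 s, during which the arm holds its last target. There are 200 camera calls.

## Working session

There is one attempt and no reset: what is moved stays moved. The work goes in short steps, Python scripts to look and compute and a tool call to move; the robot and the scene stay as the last step left them, time stands still between calls to the robot, and variables do not carry over. Pictures are saved under pics/ and viewed, at most 14 in all, crops included, and the job is handed in when it is done.

Besides the shell and the picture viewer there is one more tool, called after ">>>" by a JSON object that holds its "api" and its "payload", one argument or row to a line. step_arm: Moves the arm, as the interface text tells. Shift numbers are shares of 80 mm and turn numbers shares of 2 pi rad, none past 1 either way. Its arguments: {"type":"object","properties":{"series":{"type":"string"}},"required":["series"]}

```bash
mkdir -p pics; cat > h.py <<'E'
import numpy as np, cv2
from scipy.spatial.transform import Rotation as R
from plant import readout, vision, order, models
def cam(name):
    o=readout.get_obs(); d=vision.capture(name)
    f=d["frame"].shape[0]/2/np.tan(np.radians(d["fovy"])/2)
    K=np.array([[f,0,d["cx"]],[0,f,d["cy"]],[0,0,1.]]); D=np.array([d["k1"],0,0,0.])
    if "rvec" in d:
        Rc=R.from_rotvec(np.ravel(d["rvec"])).as_matrix().T; c=-Rc@np.ravel(d["tvec"])
    else:
        M=np.array(d["mount"]); T=np.eye(4); T[:3,:3]=R.from_euler('xyz',o["tcp_rot"]).as_matrix() if len(np.ravel(o["tcp_rot"]))==3 else np.array(o["tcp_rot"]); T[:3,3]=o["tool_pos"]
        T=T@M; Rc=T[:3,:3]; c=T[:3,3]
    return d,K,D,Rc,c
def norm(px,K,D): return cv2.undistortPoints(np.array(px,float).reshape(-1,1,2),K,D).reshape(-1,2)
def onplane(px,C,z):
    d,K,D,Rc,c=C; n=norm(px,K,D); r=np.c_[n,np.ones(len(n))]@Rc.T
    return c+r*((z-c[2])/r[:,2])[:,None]
def cloud(C):
    d,K,D,Rc,c=C; h,w=d["depth"].shape
    u,v=np.meshgrid(np.arange(w),np.arange(h)); n=norm(np.c_[u.ravel(),v.ravel()],K,D)
    z=d["depth"].ravel()[:,None]; P=(np.c_[n,np.ones(len(n))]*z)@Rc.T+c; P[z[:,0]==0]=np.nan
    return P.reshape(h,w,3)
def save(C,n,s=1): cv2.imwrite(f"pics/{n}.png",cv2.cvtColor(C[0]["frame"],cv2.COLOR_RGB2BGR))
E
python3 - <<'E'
from h import *
o=readout.get_obs(); print(o)
C=cam("scene"); save(C,"scene0"); print(C[4])
for n in ["red_c","blue_c","green_c","black_c","cradle_red","cradle_blue","cradle_green","cradle_black","rack","feed"]:
    z=46 if n.endswith("_c") else (2 if "cr" in n else 0)
    for q in models.pinpoint(C[0],n)[:3]: print(n,round(q["p"],2),np.round(q["position"]),np.round(onplane([q["position"]],C,z)[0]))
C=cam("side"); save(C,"side0"); print(C[4])
for n in ["red_c","blue_c","green_c","black_c","cradle_red","cradle_blue","cradle_green","cradle_black","rack","feed"]:
    z=46 if n.endswith("_c") else (2 if "cr" in n else 0)
    for q in models.pinpoint(C[0],n)[:3]: print(n,round(q["p"],2),np.round(q["position"]),np.round(onplane([q["position"]],C,z)[0]))
E
```

```text
{'time': 0.0, 'joint_positions': array([-1.26599936e+00,  3.42703907e-01,  1.52504873e+00,  1.54459390e-06,
        1.27534746e+00, -1.46007541e-01]), 'dq': array([-0.00180825, -0.00071965,  0.00196957,  0.00090763,  0.00044948,
        0.00082863]), 'tau': array([-7.73945703e-04, -4.31248283e+01, -2.44222176e+01,  7.17244414e-02,
        5.59718348e-02, -1.39545264e-04]), 'tool_pos': array([ 228.63080737, -472.15093201,  226.04364105]), 'tcp_rot': array([-3.14010146e+00, -2.20778137e-04,  4.50803896e-01]), 'contact_force': array([ 0.89333783,  0.45585152, -0.21659676]), 'moment': array([-0.05810616,  0.05311692, -0.01528037]), 'finger_force': 0.0, 'grip_width': 91.8152651195169}
[982.233694    16.10133028 765.22976185]
red_c 0.73 [211. 221.] [ 519. -167.   46.]
blue_c 0.63 [235. 225.] [ 525. -112.   46.]
green_c 0.58 [164. 218.] [ 519. -268.   46.]
black_c 0.8 [191. 223.] [ 529. -207.   46.]
cradle_red 0.51 [215. 232.] [ 519. -162.    2.]
cradle_red 0.18 [332. 268.] [589. 100.   2.]
cradle_blue 0.72 [237. 233.] [ 518. -114.    2.]
cradle_green 0.93 [162. 192.] [ 417. -309.    2.]
cr
[... 153 characters left out ...]
0.93 [385. 268.] [578. 214.   0.]
rack 0.44 [238. 223.] [ 489. -116.    0.]
feed 0.59 [331. 271.] [594.  99.   0.]
[ 282.48466197 -883.69001784  690.56022866]
red_c 0.62 [319. 268.] [ 525. -161.   46.]
red_c 0.43 [313. 270.] [ 513. -163.   46.]
blue_c 0.69 [311. 255.] [ 522. -121.   46.]
green_c 0.59 [332. 309.] [ 515. -267.   46.]
black_c 0.79 [324. 288.] [ 518. -214.   46.]
cradle_red 0.61 [317. 291.] [ 519. -172.    2.]
cradle_blue 0.66 [312. 269.] [ 528. -109.    2.]
cradle_green 0.9 [369. 372.] [ 543. -372.    2.]
cradle_green 0.89 [333. 327.] [ 519. -265.    2.]
cradle_green 0.85 [275. 364.] [ 405. -318.    2.]
rack 0.6 [291. 183.] [572. 210.   0.]
feed 0.9 [310. 207.] [587. 101.   0.]
```

View pics/scene0.png

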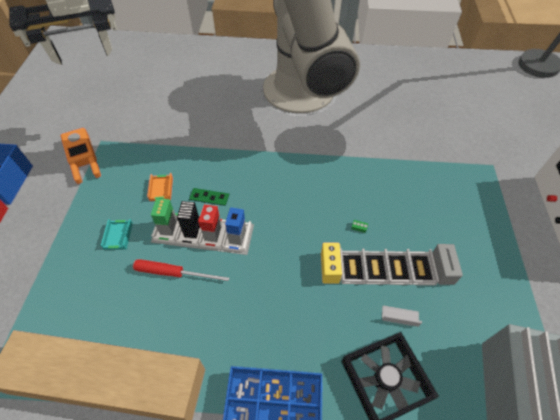

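View pics/side0.png

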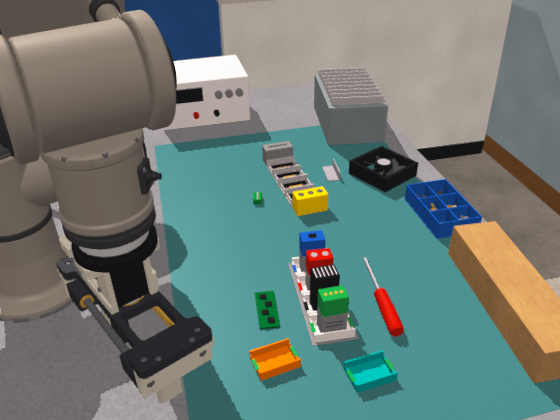

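Scene camera: it faces the robot, so robot's left (+y) is image right. The row from +y is blue (235,225), red (211,221), black (191,223), green (164,218). The yellow feed (331,265) is at the rack's near, low-y end. Orange and turquoise cradles are decoys. So from the feed the bays take blue, red, black, green. I'll move above the row for a close look.

>>> {"api": "step_arm", "payload": {
  "series": "-1 1 -0.33 -0.5 0 0 -0.175;-1 1 -0.33 -0.5 0 0 -0.175;-1 1 -0.33 -0.5 0 0 -0.175;-1 1 -0.33 -0.5 0 0 -0.175;-1 1 -0.33 -0.5 0 0 -0.175;-1 1 -0.33 -0.5 0 0 -0.175;-1 1 -0.33 -0.5 0 0 -0.175;-1 1 -0.33 -0.5 0 0 -0.175;-1 1 -0.33 -0.5 0 0 -0.175"
}}

```text
time: 2.0
tool_pos: [289.3, -413.9, 266.8]
tcp_rot: [3.142, 0.0, 1.551]
contact_force: [1.8, -0.4, -0.3]
grip_width: 92.0
finger_force: 0.0
```

>>> {"api": "step_arm", "payload": {
  "series": "-1 0.93 0.9 -0.4 0 0 0;-1 0.93 0.9 -0.4 0 0 0;-1 0.93 0.9 -0.4 0 0 0"
}}

```text
time: 2.3
tool_pos: [365.6, -338.7, 300.6]
tcp_rot: [3.138, 0.001, 1.552]
contact_force: [-1.2, -0.5, 0.1]
grip_width: 91.9
finger_force: 0.0
```

>>> {"api": "step_arm", "payload": {
  "series": "-1 0.93 0.9 -0.4 0 0 0;-1 0.93 0.9 -0.4 0 0 0;-1 0.93 0.9 -0.4 0 0 0"
}}

```text
time: 2.6
tool_pos: [438.9, -265.7, 332.2]
tcp_rot: [3.138, 0.001, 1.553]
contact_force: [-0.3, -1.7, -0.2]
grip_width: 91.8
finger_force: 0.0
```

>>> {"api": "step_arm", "payload": {
  "series": "-1 0.93 0.6 0 0 0 0;-1 0.93 0.6 0 0 0 0;-1 0.93 0.6 0 0 0 0;-1 0.93 0.6 0 0 0 0"
}}

```text
time: 3.0
tool_pos: [485.5, -195.0, 330.2]
tcp_rot: [-3.14, 0.001, 1.551]
contact_force: [-0.4, 0.2, 0.0]
grip_width: 92.0
finger_force: 0.0
```

```bash
cat > look.py <<'E'
from h import *
import sys
C=cam("wrist"); save(C,sys.argv[1]); o=readout.get_obs(); print(o["time"],np.round(o["tool_pos"],1),np.round(o["tcp_rot"],4)); print("cam",np.round(C[4]),np.round(C[3],2).tolist())
np.save("pics/"+sys.argv[1],cloud(C))
for n in sys.argv[2:]:
    z=46 if n.endswith("_c") else (2 if "cr" in n else 0)
    for q in models.pinpoint(C[0],n)[:3]: print(n,round(q["p"],2),np.round(q["position"]),np.round(onplane([q["position"]],C,z)[0],1))
E
python3 look.py w1 red_c blue_c green_c black_c cradle_red cradle_blue cradle_green cradle_black
```

```text
3.05 [ 485.2 -195.7  330.3] [-3.1406e+00  6.0000e-04  1.5496e+00]
cam [ 487. -120.  488.] [[1.0, -0.02, -0.01], [-0.02, -0.96, -0.28], [-0.0, 0.28, -0.96]]
red_c 0.96 [303. 157.] [ 522.6 -165.1   46. ]
blue_c 0.86 [305. 113.] [ 525.  -105.8   46. ]
blue_c 0.4 [300. 229.] [ 518.5 -273.2   46. ]
green_c 0.66 [299. 227.] [ 517.4 -269.9   46. ]
black_c 0.81 [300. 192.] [ 519.  -215.7   46. ]
cradle_red 0.86 [301. 152.] [ 522.9 -163.1    2. ]
cradle_blue 0.73 [304. 118.] [ 528.4 -112.2    2. ]
cradle_green 0.87 [314. 276.] [ 546.4 -376.8    2. ]
cradle_green 0.83 [232. 243.] [ 407.2 -312.1    2. ]
cradle_green 0.77 [296. 216.] [ 514.9 -265.9    2. ]
cradle_black 0.6 [299. 187.] [ 519.5 -217.8    2. ]
```

View pics/w1.png

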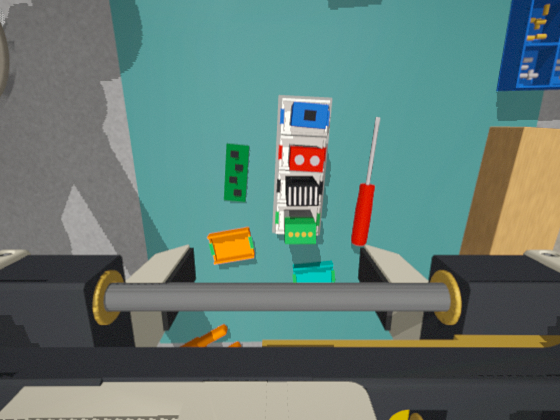

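The wrist view shows the four caps at about (310,115), (307,158), (304,192), (300,231). I'll get precise poses from the depth of the caps' top faces.

```bash
cat > tops.py <<'E'
import numpy as np, cv2, sys
P=np.load(f"pics/{sys.argv[1]}.npy"); lo,hi=map(float,sys.argv[2:4])
m=((P[...,2]>lo)&(P[...,2]<hi)).astype(np.uint8); m[245:]=0
n,L,s,_=cv2.connectedComponentsWithStats(m,connectivity=4)
for i in range(1,n):
    if 60<s[i,4]<20000:
        Q=P[L==i]; (c,wh,a)=cv2.minAreaRect(Q[:,:2].astype(np.float32))
        print("px",s[i].tolist(),"c",np.round(c,1),"wh",np.round(wh,1),"ang",round(a,1),"med",np.round(np.median(Q,0),1))
E
python3 tops.py w1 77 95; echo; python3 tops.py w1 17 26
```

```text
px [291, 101, 38, 28, 884] c [ 527.4 -109.6] wh [29.7 44. ] ang 83.3 med [ 526.8 -109.2   85.9]
px [289, 147, 36, 25, 800] c [ 524.2 -164.8] wh [30.1 44. ] ang 85.1 med [ 523.5 -164.2   85.9]
px [286, 183, 33, 23, 750] c [ 518.6 -211.5] wh [29.5 43.3] ang 89.3 med [ 518.4 -210.5   86. ]
px [285, 222, 32, 22, 681] c [ 516.2 -266.3] wh [30.1 42.8] ang 88.9 med [ 515.8 -264.7   85.8]

px [504, 0, 21, 90, 421] c [809.2 -25.1] wh [109.8   4. ] ang 89.4 med [809.3 -21.4  21.7]
px [534, 2, 26, 40, 276] c [852.5   9.6] wh [26.6 57.6] ang 36.9 med [857.6  10.9  20.9]
px [525, 46, 28, 40, 242] c [852.7 -43.4] wh [29.7 60.6] ang 33.9 med [858.2 -48.3  21.6]
px [282, 98, 48, 5, 116] c [528.4 -87.6] wh [ 3.1 67.7] ang 86.3 med [528.9 -87.7  20.1]
px [467, 127, 34, 118, 484] c [ 801.4 -222.9] wh [184.4   4.1] ang 85.3 med [ 802.4 -215.2   21.6]
px [281, 131, 46, 5, 99] c [ 525.6 -133.3] wh [ 3.  66.6] ang 86.0 med [ 526.2 -133.4   20.2]
px [281, 135, 46, 5, 99] c [ 525.5 -139.3] wh [ 2.9 66.7] ang 86.0 med [ 524.8 -139.2   19.9]
px [279, 170, 44, 5, 101] c [ 521.3 -191.1] wh [ 3.3 66. ] ang 86.0 med [ 520.5 -190.9   20.1]
px [352, 183, 23, 62, 817] c [ 621.  -260.5] wh [100.4  24.9] ang 84.7 med [ 618.8 -257.5   23.4]
px [207, 229, 41, 10, 90] c [ 402.1 -288.9] wh [67.4  4. ] ang 9.2 med [ 404.2 -288.    19. ]
```

```bash
cat > plan.py <<'E'
# plan.py x y z yawdeg [x y z yawdeg ...]: shares per waypoint, each from the pose reached by the one before
from h import *
import sys
o=readout.get_obs(); p=np.array(o["tool_pos"]); rr=R.from_euler('xyz',o["tcp_rot"])
print(round(o["time"],2),np.round(p,1),np.round(np.degrees(o["tcp_rot"]),2),"grip",round(o["grip_width"],1))
a=list(map(float,sys.argv[1:]))
for i in range(0,len(a),4):
    t=np.array(a[i:i+3]); r2=R.from_euler('xyz',[180,0,a[i+3]],degrees=True)
    s=rr.inv().apply(t-p)/80; w=(rr.inv()*r2).as_rotvec()/(2*np.pi)
    print(a[i:i+4],"shift",np.round(s,3),"turn",np.round(w,4),"rows",round(np.linalg.norm(t-p)/50,1)); p=t; rr=r2
E
python3 plan.py 527.4 -117 270 83.3 527.4 -109.6 48 83.3
```

```text
3.45 [ 485.5 -195.2  330.8] [1.800e+02 1.000e-02 8.877e+01] grip 92.2
[527.4, -117.0, 270.0, 83.3] shift [0.989 0.502 0.759] turn [0.     0.     0.0152] rows 2.2
[527.4, -109.6, 48.0, 83.3] shift [ 0.092 -0.011  2.775] turn [0. 0. 0.] rows 4.4
```

>>> {"api": "step_arm", "payload": {
  "series": "-1 0.989 0.502 0.759 0 0 0.0152;-1 0.989 0.502 0.759 0 0 0.0152;-1 0.989 0.502 0.759 0 0 0.0152"
}}

```text
time: 3.75
tool_pos: [527.2, -113.0, 266.6]
tcp_rot: [-3.136, -0.003, 1.458]
contact_force: [-0.6, -0.0, -0.1]
grip_width: 91.9
finger_force: 0.0
```

>>> {"api": "step_arm", "payload": {
  "series": "-1 0.092 -0.011 1 0 0 0;-1 0.092 -0.011 1 0 0 0"
}}

```text
time: 3.95
tool_pos: [526.9, -108.7, 188.1]
tcp_rot: [-3.14, 0.0, 1.456]
contact_force: [-0.5, 0.1, -0.5]
grip_width: 91.6
finger_force: 0.0
```

>>> {"api": "step_arm", "payload": {
  "series": "-1 0 0 0.9 0 0 0;-1 0 0 0.9 0 0 0;-1 0 0 0.9 0 0 0;-1 0 0 0.9 0 0 0"
}}

```text
time: 4.35
tool_pos: [528.2, -109.7, 119.0]
tcp_rot: [3.14, 0.001, 1.455]
contact_force: [0.7, 0.7, -0.1]
grip_width: 91.9
finger_force: 0.0
```

```bash
python3 plan.py 527.4 -109.6 48 83.3; python3 look.py w2 blue_c; python3 tops.py w2 77 95
```

```text
4.35 [ 528.2 -109.7  119. ] [1.7994e+02 3.0000e-02 8.3350e+01] grip 91.9
[527.4, -109.6, 48.0, 83.3] shift [ 0.001 -0.01   0.887] turn [0.0002 0.0001 0.0001] rows 1.4
4.4 [ 528.7 -109.8  119.8] [3.1386e+00 9.0000e-04 1.4546e+00]
cam [536. -35. 277.] [[0.99, -0.11, -0.03], [-0.12, -0.95, -0.28], [0.0, 0.28, -0.96]]
blue_c 0.97 [274. 223.] [ 526.  -109.9   46. ]
px [243, 216, 67, 29, 1864] c [ 528.2 -103. ] wh [17.8 44. ] ang 83.0 med [ 528.4 -101.9   85.9]
```

View pics/w2.png

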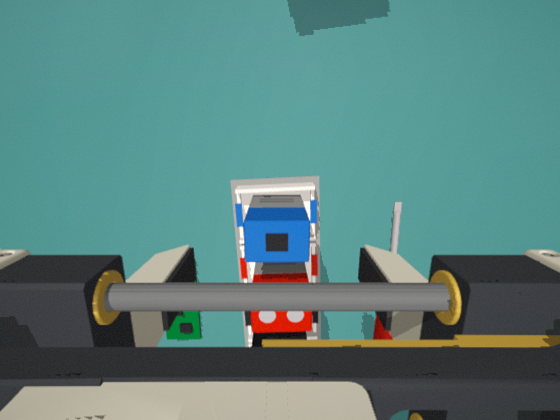

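Blue (277,232) is centred between the fingers. I'll go down, grip and lift.

>>> {"api": "step_arm", "payload": {
  "series": "-1 0 -0.008 0.5 0 0 0;-1 0 -0.008 0.887 0 0 0;-1 0 -0.008 0.887 0 0 0;1 0 -0.008 0.887 0 0 0;1 0 -0.008 0.887 0 0 0;1 0 -0.008 0.887 0 0 0;1 0 -0.008 0.887 0 0 0;1 0 -0.008 0.887 0 0 0;1 0 -0.008 0.887 0 0 0;1 0 -0.008 0.887 0 0 0;1 0 -0.008 0.887 0 0 0"
}}

```text
time: 5.55
tool_pos: [527.0, -109.0, 47.2]
tcp_rot: [3.141, 0.0, 1.455]
contact_force: [1.1, 0.5, 2.2]
grip_width: 44.2
finger_force: 30.0
```

>>> {"api": "step_arm", "payload": {
  "series": "1 0 0 -0.2 0 0 0;1 0 0 -0.5 0 0 0;1 0 0 -1 0 0 0;1 0 0 -1 0 0 0"
}}

```text
time: 5.95
tool_pos: [529.6, -109.8, 131.5]
tcp_rot: [3.133, 0.002, 1.455]
contact_force: [0.1, 0.0, -0.3]
grip_width: 43.8
finger_force: 30.0
```

```bash
python3 plan.py 540 -30 205 88 560 45 240 95 575 85 270 96
```

```text
5.95 [ 529.6 -109.8  131.5] [1.7951e+02 1.2000e-01 8.3360e+01] grip 43.8
[540.0, -30.0, 205.0, 88.0] shift [ 1.004  0.022 -0.92 ] turn [ 0.0013  0.0004 -0.0129] rows 2.2
[560.0, 45.0, 240.0, 95.0] shift [ 0.946  0.217 -0.438] turn [ 0.      0.     -0.0194] rows 1.7
[575.0, 85.0, 270.0, 96.0] shift [ 0.482  0.23  -0.375] turn [-0.      0.     -0.0028] rows 1.0
```

>>> {"api": "step_arm", "payload": {
  "series": "1 1 0.02 -0.9 0 0 -0.0129;1 1 0.02 -0.9 0 0 -0.0129;1 1 0.02 -0.9 0 0 -0.0129"
}}

```text
time: 6.25
tool_pos: [539.5, -26.8, 202.3]
tcp_rot: [3.136, -0.0, 1.539]
contact_force: [0.1, 0.3, -1.1]
grip_width: 44.0
finger_force: 30.0
```

>>> {"api": "step_arm", "payload": {
  "series": "1 0.95 0.22 -0.44 0 0 -0.0194;1 0.95 0.22 -0.44 0 0 -0.0194;1 0.95 0.22 -0.44 0 0 -0.0194"
}}

```text
time: 6.55
tool_pos: [559.1, 48.7, 235.0]
tcp_rot: [3.139, -0.001, 1.661]
contact_force: [0.4, -0.9, -0.1]
grip_width: 43.9
finger_force: 30.0
```

>>> {"api": "step_arm", "payload": {
  "series": "1 1 0.3 -0.5 0 0 -0.0028;1 1 0.3 -0.5 0 0 -0.0028;1 1 0.3 -0.5 0 0 -0.0028;1 1 0.3 -0.5 0 0 -0.0028"
}}

```text
time: 6.95
tool_pos: [574.6, 127.0, 272.7]
tcp_rot: [-3.14, 0.001, 1.676]
contact_force: [-0.2, -0.6, -1.3]
grip_width: 43.7
finger_force: 30.0
```

```bash
python3 look.py w3 rack feed; for z in "16 24" "9 14" "40 50" "3.5 8"; do echo $z; python3 tops.py w3 $z; done
```

```text
7.0 [574.4 126.3 272.4] [-3.1386e+00  9.0000e-04  1.6750e+00]
cam [566. 202. 431.] [[0.99, 0.1, 0.03], [0.11, -0.96, -0.28], [-0.0, 0.28, -0.96]]
rack 0.91 [287. 114.] [578.  215.9   0. ]
feed 0.79 [282. 200.] [584.8  98.2   0. ]
16 24
px [516, 0, 43, 13, 157] c [852.2 363.5] wh [ 2.2 49.8] ang 80.9 med [852.5 363.4  20. ]
px [260, 19, 62, 6, 130] c [569.9 317.6] wh [72.   2.7] ang 2.5 med [569.9 317.5  20. ]
px [260, 26, 63, 6, 244] c [571.3 311.6] wh [73.4  3.6] ang 4.1 med [571.3 311.3  19.8]
px [259, 70, 61, 6, 192] c [574.5 263.9] wh [73.6  3.2] ang 3.8 med [574.5 263.8  20. ]
px [372, 79, 20, 58, 210] c [694.3 234.4] wh [69.5  4. ] ang 84.7 med [694.  235.1  22.3]
px [490, 95, 10, 33, 138] c [837.6 245.4] wh [ 2.9 40.8] ang 26.9 med [836.7 246.3  20.2]
px [466, 106, 16, 25, 135] c [814.2 234.5] wh [30.4 12.2] ang 77.1 med [814.5 234.3  19.9]
px [258, 111, 59, 5, 155] c [577.5 216.3] wh [73.8  3. ] ang 3.9 med [577.5 216.3  20.1]
px [440, 113, 16, 22, 153] c [781.7 226.2] wh [12.2 29.4] ang 35.5 med [783.1 225.   20.2]
px [401, 119, 23, 86, 208] c [750.3 170.6] wh [  1.6 119.9] 
[... 1846 characters left out ...]
5] c [570.3 324.4] wh [73.6 16.3] ang 5.7 med [571.3 324.2  44.9]
px [255, 194, 58, 28, 1285] c [585.9  99.3] wh [74.1 33.5] ang 1.9 med [584.8 100.7  45.1]
3.5 8
px [517, 5, 31, 11, 65] c [856.7 363.3] wh [ 2.4 39.7] ang 79.5 med [856.3 363.5   5.5]
px [264, 32, 53, 40, 1934] c [572.5 289.2] wh [64.1 42.9] ang 4.0 med [572.6 289.9   5.5]
px [263, 74, 51, 39, 1810] c [575.9 240.6] wh [64.1 44.5] ang 4.0 med [575.6 241.1   5.4]
px [484, 98, 8, 32, 74] c [838.6 243.1] wh [ 2.2 41.1] ang 25.4 med [837.9 244.5   5.7]
px [262, 114, 49, 37, 1653] c [579.2 192.4] wh [64.1 45. ] ang 4.0 med [578.9 192.8   5.5]
px [261, 152, 48, 34, 1462] c [582.5 143.6] wh [64.1 44.2] ang 4.0 med [582.6 143.9   5.5]
```

View pics/w3.png

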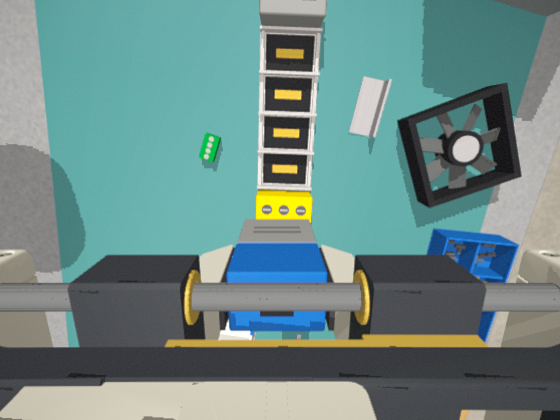

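The rack shows its four bays at (286,169), (286,132), (288,94), (290,53), with the feed at (283,208) and rack yaw +4°. Bay centres come out at (582.4,144.6), (579.3,192.4), (576,240.1) and (572.9,287.8).

```bash
python3 plan.py 582.4 144.6 195 94 582.4 144.6 120 94 582.4 144.6 52 94
```

```text
7.1 [574.4 125.9 272.7] [-1.7984e+02  3.0000e-02  9.5900e+01] grip 44.0
[582.4, 144.6, 195.0, 94.0] shift [0.223 0.126 0.971] turn [-0.0004  0.0001  0.0053] rows 1.6
[582.4, 144.6, 120.0, 94.0] shift [ 0.    -0.     0.937] turn [0. 0. 0.] rows 1.5
[582.4, 144.6, 52.0, 94.0] shift [ 0.   -0.    0.85] turn [0. 0. 0.] rows 1.4
```

>>> {"api": "step_arm", "payload": {
  "series": "1 0.223 0.126 0.97 0 0 0.0053;1 0.223 0.126 0.97 0 0 0.0053"
}}

```text
time: 7.3
tool_pos: [582.3, 144.9, 193.9]
tcp_rot: [-3.139, 0.0, 1.639]
contact_force: [0.4, 0.1, -1.6]
grip_width: 44.2
finger_force: 30.0
```

>>> {"api": "step_arm", "payload": {
  "series": "1 0 0 0.5 0 0 0;1 0 0 0.94 0 0 0;1 0 0 0.94 0 0 0;1 0 0 0.94 0 0 0"
}}

```text
time: 7.7
tool_pos: [583.2, 145.2, 121.6]
tcp_rot: [-3.141, 0.0, 1.641]
contact_force: [-0.3, -0.1, -0.2]
grip_width: 43.7
finger_force: 30.0
```

```bash
python3 plan.py 582.4 144.6 52 94; sleep 0; python3 look.py w4; python3 tops.py w4 17 24
```

```text
7.7 [583.2 145.2 121.6] [-1.7994e+02  1.0000e-02  9.4010e+01] grip 43.7
[582.4, 144.6, 52.0, 94.0] shift [-0.007 -0.009  0.87 ] turn [-0.0002  0.      0.    ] rows 1.4
7.75 [584.1 145.5 123. ] [3.1395e+00 1.0000e-04 1.6410e+00]
cam [578. 220. 280.] [[1.0, 0.07, 0.02], [0.07, -0.96, -0.28], [-0.0, 0.28, -0.96]]
px [229, 63, 96, 5, 474] c [574.2 263.7] wh [73.4  3.1] ang 4.0 med [574.5 263.7  20. ]
px [408, 69, 34, 91, 612] c [694.4 234.5] wh [69.6  4.5] ang 84.8 med [694.1 237.5  22.3]
px [455, 91, 105, 154, 739] c [752. 201.] wh [134.4  66.8] ang 78.7 med [749.8 197.2  20.5]
px [519, 122, 33, 32, 267] c [783.6 223.3] wh [15.4 32.9] ang 50.7 med [784.1 223.   21.1]
px [232, 128, 91, 3, 272] c [577.7 216.2] wh [73.3  1.6] ang 4.0 med [577.9 216.3  20.3]
px [489, 154, 39, 22, 455] c [772.6 199.3] wh [31.5 15.8] ang 12.9 med [772.9 198.8  20.7]
px [497, 182, 30, 35, 501] c [782.3 171.1] wh [30.1 14.2] ang 60.6 med [782.8 172.5  21. ]
px [234, 185, 86, 4, 341] c [580.8 168.7] wh [73.1  3. ] ang 4.1 med [580.4 168.8  19.9]
px [506, 198, 45, 47, 697] c [807.7 150. ] wh [46.7 24.2] ang 71.0 med [810.5 155.8  20.6]
```

View pics/w4.png

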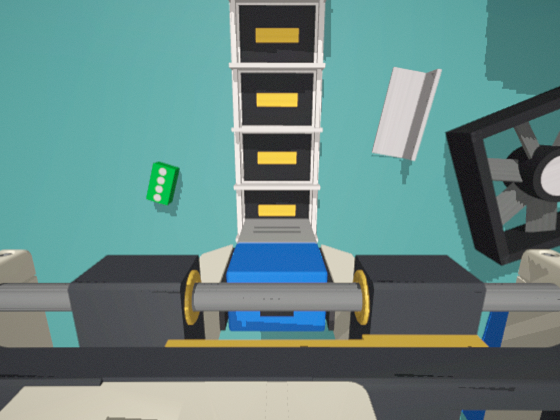

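Blue is over bay 1. I'll lower it and check the contact.

>>> {"api": "step_arm", "payload": {
  "series": "1 0 -0.006 0.4 0 0 0;1 0 -0.006 0.75 0 0 0;1 0 -0.006 0.85 0 0 0;1 0 -0.006 0.85 0 0 0;1 0 -0.006 0.87 0 0 0;1 0 -0.006 0.89 0 0 0;1 0 -0.006 0.9 0 0 0;1 0 -0.006 0.91 0 0 0;1 0 -0.006 0.91 0 0 0"
}}

```text
time: 8.65
tool_pos: [582.7, 146.2, 48.9]
tcp_rot: [3.141, 0.0, 1.642]
contact_force: [0.8, -0.3, -0.9]
grip_width: 43.6
finger_force: 30.0
```

```bash
python3 plan.py 582.4 144.6 46 94; python3 -c "
from h import *
o=readout.get_obs();print(o['contact_force'])
C=cam('wrist');P=cloud(C)
m=(P[...,2]>75)&(P[...,2]<95);m[260:]=0
print(np.percentile(P[m][:,2],[5,25,50,75,95]) if m.any() else None)"
```

```text
8.65 [582.7 146.2  48.9] [179.98   0.    94.09] grip 43.6
[582.4, 144.6, 46.0, 94.0] shift [-0.02  -0.006  0.036] turn [0.0001 0.     0.0002] rows 0.1
[ 0.75019188 -0.28806569 -0.91642033]
[75.00760847 75.10145247 75.21458289 75.43737195 75.91864021]
```

>>> {"api": "step_arm", "payload": {
  "series": "1 0 0 0.01 0 0 0;1 0 0 0.02 0 0 0;1 0 0 0.03 0 0 0;1 0 0 0.03 0 0 0"
}}

```text
time: 9.1
tool_pos: [582.6, 146.2, 46.2]
tcp_rot: [-3.142, 0.0, 1.642]
contact_force: [0.1, 0.7, 0.2]
grip_width: 43.5
finger_force: 30.0
```

>>> {"api": "step_arm", "payload": {
  "series": "1 0 0 0.01 0 0 0;1 0 0 0.01 0 0 0"
}}

```text
time: 9.3
tool_pos: [582.6, 146.2, 46.2]
tcp_rot: [3.141, 0.0, 1.642]
contact_force: [-1.8, -0.3, 5.7]
grip_width: 43.9
finger_force: 30.0
```

Contact at TCP 46.2 (5.7 N). I'll release and go up.

>>> {"api": "step_arm", "payload": {
  "series": "-1 0 0 0 0 0 0;-1 0 0 0 0 0 0;-1 0 0 0 0 0 0;-1 0 0 0 0 0 0;-1 0 0 -0.1 0 0 0;-1 0 0 -0.4 0 0 0;-1 0 0 -1 0 0 0;-1 0 0 -1 0 0 0"
}}

```text
time: 10.1
tool_pos: [586.4, 146.8, 132.4]
tcp_rot: [3.129, -0.001, 1.642]
contact_force: [-0.2, 0.5, -0.2]
grip_width: 91.4
finger_force: 0.0
```

```bash
python3 look.py w5; python3 tops.py w5 75 95;  python3 plan.py 570 70 160 92 555 -8 160 90 538 -86 160 87 524.2 -163 160 85.1 524.2 -164.6 95 85.1
```

```text
10.15 [584.9 146.5 129.5] [ 3.1337e+00 -3.0000e-04  1.6421e+00]
cam [579. 221. 291.] [[1.0, 0.06, 0.03], [0.07, -0.96, -0.27], [0.01, 0.28, -0.96]]
px [239, 211, 63, 34, 2049] c [581.8 149.9] wh [44.  22.8] ang 4.2 med [581.7 151.3  84.9]
10.15 [584.9 146.5 129.5] [ 1.7955e+02 -2.0000e-02  9.4080e+01] grip 91.8
[570.0, 70.0, 160.0, 92.0] shift [-0.94  -0.251 -0.384] turn [ 0.0013 -0.0001  0.0058] rows 1.7
[555.0, -8.0, 160.0, 90.0] shift [-0.968 -0.221 -0.   ] turn [ 0.     -0.      0.0056] rows 1.6
[538.0, -86.0, 160.0, 87.0] shift [-0.975 -0.212 -0.   ] turn [ 0.     -0.      0.0083] rows 1.6
[524.2, -163.0, 160.0, 85.1] shift [-0.97  -0.122 -0.   ] turn [ 0.     -0.      0.0053] rows 1.6
[524.2, -164.6, 95.0, 85.1] shift [-0.02   0.002  0.812] turn [0. 0. 0.] rows 1.3
```

View pics/w5.png

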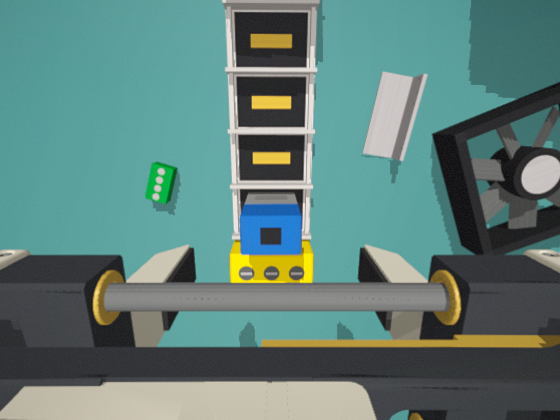

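Blue stands upright in bay 1 (270,230), next to the feed, top at 85 mm and yaw 4.2°. Now red.

>>> {"api": "step_arm", "payload": {
  "series": "-1 -0.94 -0.2 -0.4 0 0 0.0058;-1 -0.94 -0.2 -0.4 0 0 0.0058"
}}

```text
time: 10.35
tool_pos: [571.3, 69.0, 157.5]
tcp_rot: [-3.141, 0.001, 1.606]
contact_force: [-0.1, -0.9, -0.3]
grip_width: 91.9
finger_force: 0.0
```

>>> {"api": "step_arm", "payload": {
  "series": "-1 -0.97 -0.22 0 0 0 0.0056;-1 -0.97 -0.22 0 0 0 0.0056"
}}

```text
time: 10.55
tool_pos: [556.2, -10.6, 157.3]
tcp_rot: [-3.141, 0.001, 1.569]
contact_force: [0.3, -0.4, -1.0]
grip_width: 91.8
finger_force: 0.0
```

>>> {"api": "step_arm", "payload": {
  "series": "-1 -0.975 -0.21 0 0 0 0.0083;-1 -0.975 -0.21 0 0 0 0.0083"
}}

```text
time: 10.75
tool_pos: [539.1, -88.7, 156.9]
tcp_rot: [-3.14, 0.0, 1.516]
contact_force: [0.8, 0.7, -0.4]
grip_width: 91.9
finger_force: 0.0
```

>>> {"api": "step_arm", "payload": {
  "series": "-1 -0.97 -0.12 0 0 0 0.0053;-1 -0.97 -0.12 0 0 0 0.0053;-1 -0.97 -0.12 0 0 0 0.0053;-1 -0.97 -0.12 0 0 0 0.0053"
}}

```text
time: 11.15
tool_pos: [526.1, -163.2, 156.9]
tcp_rot: [-3.14, -0.001, 1.483]
contact_force: [0.0, 0.4, -0.1]
grip_width: 91.9
finger_force: 0.0
```

```bash
python3 look.py w6 red_c black_c; python3 tops.py w6 77 95;  python3 plan.py 524.2 -164.7 95 85.1 524.2 -164.7 48 85.1
```

```text
11.2 [ 526.4 -162.4  157. ] [-3.1407e+00 -7.0000e-04  1.4848e+00]
cam [532. -89. 315.] [[1.0, -0.08, -0.03], [-0.09, -0.96, -0.27], [-0.0, 0.28, -0.96]]
red_c 0.58 [276. 213.] [ 524.4 -165.7   46. ]
black_c 0.94 [276. 264.] [ 519.9 -215.7   46. ]
px [247, 205, 57, 39, 2154] c [ 524.2 -164.6] wh [30.3 44. ] ang 85.1 med [ 524.4 -163.    85.9]
11.3 [ 526.7 -161.8  157.2] [-1.7997e+02 -2.0000e-02  8.5170e+01] grip 91.8
[524.2, -164.7, 95.0, 85.1] shift [-0.039 -0.028  0.778] turn [-0.0001 -0.0001  0.0002] rows 1.2
[524.2, -164.7, 48.0, 85.1] shift [-0.    -0.     0.588] turn [0. 0. 0.] rows 0.9
```

>>> {"api": "step_arm", "payload": {
  "series": "-1 -0.032 -0.025 0.5 0 0 0;-1 -0.032 -0.025 0.77 0 0 0;-1 -0.032 -0.025 0.77 0 0 0"
}}

```text
time: 11.6
tool_pos: [522.7, -163.4, 93.0]
tcp_rot: [-3.136, -0.002, 1.487]
contact_force: [-0.0, -0.3, 0.1]
grip_width: 91.9
finger_force: 0.0
```

>>> {"api": "step_arm", "payload": {
  "series": "-1 0 0 0.59 0 0 0;-1 0 0 0.59 0 0 0;1 0 0 0.59 0 0 0;1 0 0 0.59 0 0 0;1 0 0 0.59 0 0 0;1 0 0 0.59 0 0 0;1 0 0 0.59 0 0 0;1 0 0 0.59 0 0 0;1 0 0 0.59 0 0 0"
}}

```text
time: 12.5
tool_pos: [524.5, -165.6, 48.9]
tcp_rot: [3.141, 0.0, 1.485]
contact_force: [-0.9, -0.1, 2.6]
grip_width: 44.0
finger_force: 30.0
```

>>> {"api": "step_arm", "payload": {
  "series": "1 0 0 -0.15 0 0 0;1 0 0 -0.5 0 0 0;1 0 0 -1 0 0 0;1 0 0 -1 0 0 0"
}}

```text
time: 12.9
tool_pos: [527.3, -166.7, 134.3]
tcp_rot: [3.132, 0.004, 1.485]
contact_force: [1.0, -1.2, -0.8]
grip_width: 44.1
finger_force: 30.0
```

```bash
python3 plan.py 533 -86 160 87 545 -8 160 90 558 70 160 92 570 146 160 94 579.3 192.4 160 94
```

```text
12.9 [ 527.3 -166.7  134.3] [179.46   0.2   85.09] grip 44.1
[533.0, -86.0, 160.0, 87.0] shift [ 1.011 -0.012 -0.325] turn [ 0.0015  0.0006 -0.0053] rows 1.7
[545.0, -8.0, 160.0, 90.0] shift [0.982 0.099 0.   ] turn [-0.      0.     -0.0083] rows 1.6
[558.0, 70.0, 160.0, 92.0] shift [0.975 0.162 0.   ] turn [ 0.      0.     -0.0056] rows 1.6
[570.0, 146.0, 160.0, 94.0] shift [0.944 0.183 0.   ] turn [ 0.      0.     -0.0056] rows 1.5
[579.3, 192.4, 160.0, 94.0] shift [0.57  0.156 0.   ] turn [0. 0. 0.] rows 0.9
```

>>> {"api": "step_arm", "payload": {
  "series": "1 1 0.02 -0.36 0 0 -0.0053;1 1 0.02 -0.36 0 0 -0.0053"
}}

```text
time: 13.1
tool_pos: [532.6, -84.8, 158.2]
tcp_rot: [-3.142, -0.001, 1.517]
contact_force: [0.1, 0.3, -1.2]
grip_width: 43.7
finger_force: 30.0
```

>>> {"api": "step_arm", "payload": {
  "series": "1 0.98 0.1 0 0 0 -0.0083;1 0.98 0.1 0 0 0 -0.0083"
}}

```text
time: 13.3
tool_pos: [544.9, -5.2, 158.0]
tcp_rot: [3.141, -0.001, 1.573]
contact_force: [-0.1, -0.6, -0.6]
grip_width: 43.7
finger_force: 30.0
```

>>> {"api": "step_arm", "payload": {
  "series": "1 0.975 0.16 0 0 0 -0.0056;1 0.975 0.16 0 0 0 -0.0056"
}}

```text
time: 13.5
tool_pos: [557.6, 72.9, 157.4]
tcp_rot: [-3.141, -0.001, 1.608]
contact_force: [0.7, -0.5, -1.4]
grip_width: 43.6
finger_force: 30.0
```

>>> {"api": "step_arm", "payload": {
  "series": "1 0.95 0.18 0 0 0 -0.0056;1 0.95 0.18 0 0 0 -0.0056"
}}

```text
time: 13.7
tool_pos: [569.3, 149.6, 157.3]
tcp_rot: [-3.141, -0.001, 1.643]
contact_force: [0.3, -1.3, -0.7]
grip_width: 43.6
finger_force: 30.0
```

>>> {"api": "step_arm", "payload": {
  "series": "1 0.57 0.156 0 0 0 0;1 0.57 0.156 0 0 0 0;1 0.57 0.156 0 0 0 0;1 0.57 0.156 0 0 0 0"
}}

```text
time: 14.1
tool_pos: [578.4, 192.0, 157.1]
tcp_rot: [-3.141, 0.001, 1.64]
contact_force: [0.1, 0.4, -1.7]
grip_width: 44.1
finger_force: 30.0
```

```bash
python3 look.py w7; python3 tops.py w7 17 24 | grep "px \[2";  python3 plan.py 579.3 192.4 90 94 579.3 192.4 51 94
```

```text
14.15 [578.6 191.6 157.3] [-3.1409e+00  5.0000e-04  1.6397e+00]
cam [573. 267. 315.] [[1.0, 0.07, 0.02], [0.07, -0.96, -0.28], [-0.0, 0.28, -0.96]]
px [239, 62, 80, 3, 96] c [570.6 317.8] wh [69.3  0.8] ang 3.7 med [572.  318.   20.8]
px [237, 69, 84, 5, 381] c [571.  311.8] wh [73.6  3.3] ang 4.1 med [571.7 311.8  20. ]
px [239, 126, 80, 3, 238] c [574.5 264.3] wh [73.2  1.8] ang 4.0 med [574.1 264.3  20.1]
px [240, 177, 77, 4, 304] c [577.5 216.4] wh [73.7  3.5] ang 3.8 med [577.5 216.5  20. ]
14.15 [578.6 191.6 157.3] [-1.7996e+02  3.0000e-02  9.3950e+01] grip 43.8
[579.3, 192.4, 90.0, 94.0] shift [0.009 0.01  0.841] turn [-0.0001  0.0001 -0.0001] rows 1.3
[579.3, 192.4, 51.0, 94.0] shift [ 0.    -0.     0.487] turn [0. 0. 0.] rows 0.8
```

>>> {"api": "step_arm", "payload": {
  "series": "1 0.009 0.01 0.5 0 0 0;1 0.009 0.01 0.84 0 0 0;1 0.009 0.01 0.84 0 0 0"
}}

```text
time: 14.45
tool_pos: [577.0, 191.6, 86.5]
tcp_rot: [-3.133, 0.001, 1.639]
contact_force: [0.2, 0.2, -1.6]
grip_width: 43.8
finger_force: 30.0
```

>>> {"api": "step_arm", "payload": {
  "series": "1 0 0 0.3 0 0 0;1 0 0 0.45 0 0 0;1 0 0 0.47 0 0 0;1 0 0 0.48 0 0 0;1 0 0 0.48 0 0 0;1 0 0 0.48 0 0 0"
}}

```text
time: 15.05
tool_pos: [580.2, 193.7, 52.9]
tcp_rot: [3.14, -0.0, 1.641]
contact_force: [-0.4, -0.3, -1.2]
grip_width: 43.8
finger_force: 30.0
```

>>> {"api": "step_arm", "payload": {
  "series": "1 0 0 0.015 0 0 0;1 0 0 0.03 0 0 0;1 0 0 0.04 0 0 0;1 0 0 0.05 0 0 0;1 0 0 0.05 0 0 0"
}}

```text
time: 15.55
tool_pos: [579.5, 193.6, 47.9]
tcp_rot: [-3.142, 0.0, 1.641]
contact_force: [-0.5, 0.1, 0.7]
grip_width: 43.6
finger_force: 30.0
```

>>> {"api": "step_arm", "payload": {
  "series": "1 0 0 0.01 0 0 0;1 0 0 0.01 0 0 0"
}}

```text
time: 15.75
tool_pos: [579.6, 193.6, 47.9]
tcp_rot: [3.141, 0.0, 1.641]
contact_force: [-2.6, -0.7, 5.2]
grip_width: 44.0
finger_force: 30.0
```

Contact, so I'll release and go on to black at (518.6,-211.5), yaw -0.7°.

>>> {"api": "step_arm", "payload": {
  "series": "-1 0 0 0 0 0 0;-1 0 0 0 0 0 0;-1 0 0 0 0 0 0;-1 0 0 0 0 0 0;-1 0 0 -0.1 0 0 0;-1 0 0 -0.4 0 0 0;-1 0 0 -1 0 0 0;-1 0 0 -1 0 0 0"
}}

```text
time: 16.55
tool_pos: [583.3, 194.4, 134.1]
tcp_rot: [3.129, -0.002, 1.641]
contact_force: [0.7, 0.7, -0.0]
grip_width: 91.7
finger_force: 0.0
```

```bash
python3 look.py w8; python3 tops.py w8 75 95;  python3 plan.py 570 118 160 93 560 40 160 92 545 -38 160 91 530 -116 160 90 519 -190 160 89.3 518.6 -211.5 160 89.3
```

```text
16.6 [581.8 194.1 131.2] [ 3.1336e+00 -9.0000e-04  1.6409e+00]
cam [576. 269. 292.] [[1.0, 0.06, 0.03], [0.07, -0.96, -0.27], [0.01, 0.28, -0.96]]
px [240, 209, 62, 36, 2138] c [578.7 197.6] wh [44.  24.2] ang 4.0 med [578.7 199.   85. ]
16.6 [581.8 194.1 131.2] [ 1.7954e+02 -5.0000e-02  9.4020e+01] grip 91.8
[570.0, 118.0, 160.0, 93.0] shift [-0.938 -0.211 -0.362] turn [ 0.0013 -0.0002  0.0028] rows 1.6
[560.0, 40.0, 160.0, 92.0] shift [-0.967 -0.176 -0.   ] turn [ 0.     -0.      0.0028] rows 1.6
[545.0, -38.0, 160.0, 91.0] shift [-0.968 -0.221 -0.   ] turn [ 0.     -0.      0.0028] rows 1.6
[530.0, -116.0, 160.0, 90.0] shift [-0.972 -0.204 -0.   ] turn [ 0.     -0.      0.0028] rows 1.6
[519.0, -190.0, 160.0, 89.3] shift [-0.925 -0.137 -0.   ] turn [ 0.     -0.      0.0019] rows 1.5
[518.6, -211.5, 160.0, 89.3] shift [-0.269 -0.002 -0.   ] turn [0. 0. 0.] rows 0.4
```

Red is seated at top 85 mm, yaw 4.0°.

>>> {"api": "step_arm", "payload": {
  "series": "-1 -0.94 -0.19 -0.4 0 0 0.0028;-1 -0.94 -0.19 -0.4 0 0 0.0028"
}}

```text
time: 16.8
tool_pos: [568.9, 116.3, 159.1]
tcp_rot: [-3.14, 0.001, 1.624]
contact_force: [-0.1, -0.6, 0.3]
grip_width: 91.8
finger_force: 0.0
```

>>> {"api": "step_arm", "payload": {
  "series": "-1 -0.97 -0.18 0 0 0 0.0028;-1 -0.97 -0.18 0 0 0 0.0028"
}}

```text
time: 17.0
tool_pos: [558.6, 36.6, 159.0]
tcp_rot: [-3.141, 0.001, 1.604]
contact_force: [-0.1, 0.9, 0.3]
grip_width: 91.7
finger_force: 0.0
```

>>> {"api": "step_arm", "payload": {
  "series": "-1 -0.97 -0.22 0 0 0 0.0028;-1 -0.97 -0.22 0 0 0 0.0028"
}}

```text
time: 17.2
tool_pos: [543.3, -41.5, 158.5]
tcp_rot: [-3.14, 0.0, 1.586]
contact_force: [-0.1, 0.2, 0.3]
grip_width: 91.5
finger_force: 0.0
```

>>> {"api": "step_arm", "payload": {
  "series": "-1 -0.97 -0.2 0 0 0 0.0028;-1 -0.97 -0.2 0 0 0 0.0028"
}}

```text
time: 17.4
tool_pos: [528.7, -119.4, 158.5]
tcp_rot: [-3.14, 0.0, 1.569]
contact_force: [-0.6, 0.5, -0.4]
grip_width: 91.7
finger_force: 0.0
```

>>> {"api": "step_arm", "payload": {
  "series": "-1 -0.96 -0.14 0 0 0 0.0019;-1 -0.96 -0.14 0 0 0 0.0019"
}}

```text
time: 17.6
tool_pos: [517.5, -196.4, 158.5]
tcp_rot: [-3.141, 0.0, 1.557]
contact_force: [0.6, 0.4, 0.4]
grip_width: 91.7
finger_force: 0.0
```

>>> {"api": "step_arm", "payload": {
  "series": "-1 -0.26 0 0 0 0 0;-1 -0.26 0 0 0 0 0;-1 -0.26 0 0 0 0 0"
}}

```text
time: 17.9
tool_pos: [517.9, -214.1, 158.4]
tcp_rot: [-3.14, -0.001, 1.558]
contact_force: [0.2, 0.5, 0.9]
grip_width: 92.4
finger_force: 0.0
```

```bash
python3 look.py w9 black_c; python3 tops.py w9 77 95;  python3 plan.py 518.6 -211.3 95 89.3 518.6 -211.3 48 89.3
```

```text
17.95 [ 518.1 -213.5  158.6] [-3.1407e+00 -9.0000e-04  1.5587e+00]
cam [ 518. -139.  317.] [[1.0, -0.01, -0.0], [-0.01, -0.96, -0.28], [-0.0, 0.28, -0.96]]
black_c 0.81 [278. 210.] [ 518.9 -214.    46. ]
px [251, 200, 56, 39, 2144] c [ 518.9 -211.9] wh [30.1 44.1] ang 89.3 med [ 519.  -210.4   86. ]
18.0 [ 518.2 -213.2  158.7] [-1.7996e+02 -4.0000e-02  8.9350e+01] grip 91.7
[518.6, -211.3, 95.0, 89.3] shift [0.023 0.005 0.797] turn [-0.0001 -0.0001  0.0001] rows 1.3
[518.6, -211.3, 48.0, 89.3] shift [ 0.    -0.     0.588] turn [0. 0. 0.] rows 0.9
```

>>> {"api": "step_arm", "payload": {
  "series": "-1 0.015 0.005 0.5 0 0 0;-1 0.015 0.005 0.79 0 0 0;-1 0.015 0.005 0.79 0 0 0"
}}

```text
time: 18.3
tool_pos: [516.9, -210.7, 92.8]
tcp_rot: [-3.136, -0.003, 1.56]
contact_force: [0.4, 0.3, -0.1]
grip_width: 91.8
finger_force: 0.0
```

>>> {"api": "step_arm", "payload": {
  "series": "-1 0 0 0.59 0 0 0;-1 0 0 0.59 0 0 0;1 0 0 0.59 0 0 0;1 0 0 0.59 0 0 0;1 0 0 0.59 0 0 0;1 0 0 0.59 0 0 0;1 0 0 0.59 0 0 0;1 0 0 0.59 0 0 0;1 0 0 0.59 0 0 0"
}}

```text
time: 19.2
tool_pos: [518.9, -213.3, 48.9]
tcp_rot: [3.141, 0.0, 1.558]
contact_force: [-0.7, 0.1, 2.4]
grip_width: 44.1
finger_force: 30.0
```

>>> {"api": "step_arm", "payload": {
  "series": "1 0 0 -0.15 0 0 0;1 0 0 -0.5 0 0 0;1 0 0 -1 0 0 0;1 0 0 -1 0 0 0"
}}

```text
time: 19.6
tool_pos: [521.5, -214.7, 134.4]
tcp_rot: [3.133, 0.005, 1.559]
contact_force: [0.6, -0.8, -1.4]
grip_width: 43.9
finger_force: 30.0
```

```bash
python3 plan.py 528 -133 160 90 540 -55 160 91 552 23 160 92 562 100 160 93 570 177 160 94 576 240.1 160 94
```

```text
19.6 [ 521.5 -214.7  134.4] [179.49   0.28  89.3 ] grip 43.9
[528.0, -133.0, 160.0, 90.0] shift [ 1.021  0.072 -0.324] turn [ 0.0014  0.0008 -0.0019] rows 1.7
[540.0, -55.0, 160.0, 91.0] shift [0.975 0.15  0.   ] turn [-0.      0.     -0.0028] rows 1.6
[552.0, 23.0, 160.0, 92.0] shift [0.972 0.167 0.   ] turn [ 0.      0.     -0.0028] rows 1.6
[562.0, 100.0, 160.0, 93.0] shift [0.958 0.159 0.   ] turn [ 0.      0.     -0.0028] rows 1.6
[570.0, 177.0, 160.0, 94.0] shift [0.956 0.15  0.   ] turn [ 0.      0.     -0.0028] rows 1.5
[576.0, 240.1, 160.0, 94.0] shift [0.782 0.13  0.   ] turn [0. 0. 0.] rows 1.3
```

>>> {"api": "step_arm", "payload": {
  "series": "1 1 0.1 -0.36 0 0 -0.0019;1 1 0.1 -0.36 0 0 -0.0019"
}}

```text
time: 19.8
tool_pos: [527.4, -132.2, 158.1]
tcp_rot: [-3.141, -0.001, 1.569]
contact_force: [-0.9, -0.2, -1.5]
grip_width: 43.8
finger_force: 30.0
```

>>> {"api": "step_arm", "payload": {
  "series": "1 0.975 0.15 0 0 0 -0.0028;1 0.975 0.15 0 0 0 -0.0028"
}}

```text
time: 20.0
tool_pos: [539.6, -52.4, 157.9]
tcp_rot: [3.141, -0.001, 1.59]
contact_force: [0.0, 0.4, -0.9]
grip_width: 43.6
finger_force: 30.0
```

>>> {"api": "step_arm", "payload": {
  "series": "1 0.97 0.167 0 0 0 -0.0028;1 0.97 0.167 0 0 0 -0.0028"
}}

```text
time: 20.2
tool_pos: [551.5, 25.5, 157.5]
tcp_rot: [-3.141, -0.001, 1.607]
contact_force: [-0.3, -1.1, -0.1]
grip_width: 44.1
finger_force: 30.0
```

>>> {"api": "step_arm", "payload": {
  "series": "1 0.96 0.16 0 0 0 -0.0028;1 0.96 0.16 0 0 0 -0.0028"
}}

```text
time: 20.4
tool_pos: [561.5, 102.8, 157.4]
tcp_rot: [-3.141, -0.001, 1.625]
contact_force: [0.3, -1.1, -1.4]
grip_width: 44.0
finger_force: 30.0
```

>>> {"api": "step_arm", "payload": {
  "series": "1 0.955 0.15 0 0 0 -0.0028;1 0.955 0.15 0 0 0 -0.0028"
}}

```text
time: 20.6
tool_pos: [569.4, 179.8, 157.3]
tcp_rot: [-3.141, -0.001, 1.643]
contact_force: [0.3, -1.4, -2.4]
grip_width: 43.9
finger_force: 30.0
```

>>> {"api": "step_arm", "payload": {
  "series": "1 0.77 0.13 0 0 0 0;1 0.77 0.13 0 0 0 0;1 0.77 0.13 0 0 0 0;1 0.77 0.13 0 0 0 0"
}}

```text
time: 21.0
tool_pos: [575.6, 237.9, 157.0]
tcp_rot: [-3.141, 0.001, 1.641]
contact_force: [-0.1, -0.4, -1.3]
grip_width: 44.1
finger_force: 30.0
```

```bash
python3 look.py w10; python3 tops.py w10 17 24 | grep "px \[2";  python3 plan.py 576 239 90 94 576 239 51 94
```

```text
21.05 [575.8 237.4 157.2] [-3.1408e+00  9.0000e-04  1.6400e+00]
cam [570. 313. 315.] [[1.0, 0.07, 0.02], [0.07, -0.96, -0.28], [-0.0, 0.28, -0.96]]
px [238, 124, 81, 3, 240] c [571. 312.] wh [73.7  1.8] ang 4.0 med [571.  311.9  20.1]
px [240, 175, 77, 4, 303] c [574.4 264.3] wh [73.5  3.2] ang 3.9 med [574.5 264.3  20.1]
21.05 [575.8 237.4 157.2] [-1.7995e+02  5.0000e-02  9.3960e+01] grip 43.8
[576.0, 239.0, 90.0, 94.0] shift [0.021 0.005 0.84 ] turn [-0.0001  0.0001 -0.0001] rows 1.3
[576.0, 239.0, 51.0, 94.0] shift [ 0.    -0.     0.487] turn [0. 0. 0.] rows 0.8
```

>>> {"api": "step_arm", "payload": {
  "series": "1 0.013 0.003 0.5 0 0 0;1 0.013 0.003 0.84 0 0 0;1 0.013 0.003 0.84 0 0 0"
}}

```text
time: 21.35
tool_pos: [573.6, 237.2, 86.4]
tcp_rot: [-3.133, 0.002, 1.639]
contact_force: [-0.9, -0.4, -2.5]
grip_width: 43.5
finger_force: 30.0
```

>>> {"api": "step_arm", "payload": {
  "series": "1 0 0 0.3 0 0 0;1 0 0 0.45 0 0 0;1 0 0 0.47 0 0 0;1 0 0 0.48 0 0 0;1 0 0 0.48 0 0 0;1 0 0 0.48 0 0 0"
}}

```text
time: 21.95
tool_pos: [576.7, 240.0, 52.9]
tcp_rot: [3.14, -0.0, 1.641]
contact_force: [0.4, 0.9, -0.8]
grip_width: 43.8
finger_force: 30.0
```

>>> {"api": "step_arm", "payload": {
  "series": "1 0 0 0.015 0 0 0;1 0 0 0.03 0 0 0;1 0 0 0.04 0 0 0;1 0 0 0.05 0 0 0;1 0 0 0.05 0 0 0"
}}

```text
time: 22.45
tool_pos: [576.1, 239.9, 47.9]
tcp_rot: [-3.142, 0.0, 1.641]
contact_force: [0.5, 0.3, 0.4]
grip_width: 43.9
finger_force: 30.0
```

>>> {"api": "step_arm", "payload": {
  "series": "1 0 0 0.01 0 0 0;1 0 0 0.01 0 0 0"
}}

```text
time: 22.65
tool_pos: [576.1, 239.9, 47.9]
tcp_rot: [3.141, 0.0, 1.641]
contact_force: [-2.7, -1.1, 6.1]
grip_width: 43.9
finger_force: 30.0
```

Black is down, so I'll release it and fetch green at (516.2,-266.3), yaw -1.1°.

>>> {"api": "step_arm", "payload": {
  "series": "-1 0 0 0 0 0 0;-1 0 0 0 0 0 0;-1 0 0 0 0 0 0;-1 0 0 0 0 0 0;-1 0 0 -0.1 0 0 0;-1 0 0 -0.4 0 0 0;-1 0 0 -1 0 0 0;-1 0 0 -1 0 0 0"
}}

```text
time: 23.45
tool_pos: [579.8, 241.0, 134.3]
tcp_rot: [3.129, -0.002, 1.641]
contact_force: [1.0, 0.1, 1.0]
grip_width: 91.8
finger_force: 0.0
```

```bash
python3 look.py w11; python3 tops.py w11 75 95;  python3 plan.py 570 163 160 93 560 85 160 92 548 7 160 91 536 -71 160 90 525 -149 160 89 517 -227 160 88.9 516.2 -266 160 88.9
```

```text
23.5 [578.4 240.5 131.3] [ 3.1335e+00 -1.6000e-03  1.6409e+00]
cam [572. 315. 293.] [[1.0, 0.06, 0.03], [0.07, -0.96, -0.27], [0.01, 0.27, -0.96]]
px [517, 0, 43, 41, 1070] c [732.7 384. ] wh [14.2 33.7] ang 53.1 med [723.2 384.5  83.8]
px [240, 209, 62, 36, 2147] c [575.2 244.2] wh [44.1 24.3] ang 4.1 med [575.2 245.8  85. ]
23.5 [578.4 240.5 131.3] [ 1.7953e+02 -9.0000e-02  9.4020e+01] grip 91.6
[570.0, 163.0, 160.0, 93.0] shift [-0.959 -0.169 -0.361] turn [ 0.0013 -0.0003  0.0028] rows 1.7
[560.0, 85.0, 160.0, 92.0] shift [-0.967 -0.176 -0.   ] turn [ 0.     -0.      0.0028] rows 1.6
[548.0, 7.0, 160.0, 91.0] shift [-0.969 -0.184 -0.   ] turn [ 0.     -0.      0.0028] rows 1.6
[536.0, -71.0, 160.0, 90.0] shift [-0.972 -0.167 -0.   ] turn [ 0.     -0.      0.0028] rows 1.6
[525.0, -149.0, 160.0, 89.0] shift [-0.975 -0.137 -0.   ] turn [ 0.     -0.      0.0028] rows 1.6
[517.0, -227.0, 160.0, 88.9] shift [-0.977 -0.083 -0.   ] turn [ 0.     -0.      0.0003] rows 1.6
[516.2, -266.0, 160.0, 88.9] shift [-0.488 -0.001 -0.   ] turn [0. 0. 0.] rows 0.8
```

>>> {"api": "step_arm", "payload": {
  "series": "-1 -0.95 -0.14 -0.4 0 0 0.0028;-1 -0.95 -0.14 -0.4 0 0 0.0028"
}}

```text
time: 23.7
tool_pos: [569.5, 162.0, 159.0]
tcp_rot: [-3.14, 0.001, 1.624]
contact_force: [-0.4, -0.4, 0.5]
grip_width: 92.0
finger_force: 0.0
```

>>> {"api": "step_arm", "payload": {
  "series": "-1 -0.967 -0.176 0 0 0 0.0028;-1 -0.967 -0.176 0 0 0 0.0028"
}}

```text
time: 23.9
tool_pos: [559.5, 82.6, 158.9]
tcp_rot: [-3.141, 0.001, 1.604]
contact_force: [-0.1, -0.1, -0.1]
grip_width: 91.8
finger_force: 0.0
```

>>> {"api": "step_arm", "payload": {
  "series": "-1 -0.97 -0.18 0 0 0 0.0028;-1 -0.97 -0.18 0 0 0 0.0028"
}}

```text
time: 24.1
tool_pos: [547.5, 4.5, 158.5]
tcp_rot: [-3.14, 0.001, 1.586]
contact_force: [-0.2, 0.9, 0.5]
grip_width: 91.9
finger_force: 0.0
```

>>> {"api": "step_arm", "payload": {
  "series": "-1 -0.97 -0.167 0 0 0 0.0028;-1 -0.97 -0.167 0 0 0 0.0028"
}}

```text
time: 24.3
tool_pos: [535.5, -73.3, 158.5]
tcp_rot: [-3.14, 0.0, 1.569]
contact_force: [0.6, 0.5, 0.4]
grip_width: 92.0
finger_force: 0.0
```

>>> {"api": "step_arm", "payload": {
  "series": "-1 -0.975 -0.137 0 0 0 0.0028;-1 -0.975 -0.137 0 0 0 0.0028"
}}

```text
time: 24.5
tool_pos: [524.5, -151.3, 158.5]
tcp_rot: [-3.141, 0.0, 1.551]
contact_force: [0.0, -0.5, 0.2]
grip_width: 91.6
finger_force: 0.0
```

>>> {"api": "step_arm", "payload": {
  "series": "-1 -0.977 -0.083 0 0 0 0.0003;-1 -0.977 -0.083 0 0 0 0.0003"
}}

```text
time: 24.7
tool_pos: [516.6, -229.5, 158.5]
tcp_rot: [-3.141, 0.0, 1.549]
contact_force: [0.2, 0.6, 0.1]
grip_width: 91.5
finger_force: 0.0
```

>>> {"api": "step_arm", "payload": {
  "series": "-1 -0.48 0 0 0 0 0;-1 -0.48 0 0 0 0 0;-1 -0.48 0 0 0 0 0;-1 -0.48 0 0 0 0 0"
}}

```text
time: 25.1
tool_pos: [516.5, -264.0, 158.6]
tcp_rot: [-3.141, -0.001, 1.551]
contact_force: [-0.4, 0.7, 0.3]
grip_width: 91.8
finger_force: 0.0
```

```bash
python3 look.py w12 green_c; python3 tops.py w12 77 95;  python3 plan.py 516.2 -266.3 95 88.9 516.2 -266.3 48 88.9
```

```text
25.15 [ 516.7 -263.8  158.8] [-3.1409e+00 -7.0000e-04  1.5521e+00]
cam [ 517. -189.  317.] [[1.0, -0.02, -0.01], [-0.02, -0.96, -0.28], [-0.0, 0.28, -0.96]]
green_c 0.67 [283. 215.] [ 521.5 -269.1   46. ]
px [249, 205, 56, 39, 2103] c [ 515.8 -266.2] wh [29.9 44. ] ang 89.5 med [ 516.  -264.8   85.9]
25.2 [ 516.8 -263.8  158.9] [-1.7998e+02 -2.0000e-02  8.8950e+01] grip 91.9
[516.2, -266.3, 95.0, 88.9] shift [-0.032 -0.007  0.799] turn [-0.0001 -0.0001  0.0001] rows 1.3
[516.2, -266.3, 48.0, 88.9] shift [ 0.    -0.     0.588] turn [0. 0. 0.] rows 0.9
```

>>> {"api": "step_arm", "payload": {
  "series": "-1 -0.022 -0.006 0.5 0 0 0;-1 -0.022 -0.006 0.79 0 0 0;-1 -0.022 -0.006 0.79 0 0 0"
}}

```text
time: 25.5
tool_pos: [514.5, -264.5, 92.8]
tcp_rot: [-3.136, -0.004, 1.552]
contact_force: [-0.1, 1.0, -0.7]
grip_width: 91.7
finger_force: 0.0
```

>>> {"api": "step_arm", "payload": {
  "series": "-1 0 0 0.59 0 0 0;-1 0 0 0.59 0 0 0;1 0 0 0.59 0 0 0;1 0 0 0.59 0 0 0;1 0 0 0.59 0 0 0;1 0 0 0.59 0 0 0;1 0 0 0.59 0 0 0;1 0 0 0.59 0 0 0;1 0 0 0.59 0 0 0"
}}

```text
time: 26.4
tool_pos: [516.3, -266.8, 48.9]
tcp_rot: [3.141, 0.0, 1.551]
contact_force: [-0.5, -0.0, 2.4]
grip_width: 44.1
finger_force: 30.0
```

>>> {"api": "step_arm", "payload": {
  "series": "1 0 0 -0.15 0 0 0;1 0 0 -0.5 0 0 0;1 0 0 -1 0 0 0;1 0 0 -1 0 0 0"
}}

```text
time: 26.8
tool_pos: [518.9, -268.5, 134.7]
tcp_rot: [3.133, 0.006, 1.551]
contact_force: [0.3, -1.7, -0.9]
grip_width: 44.2
finger_force: 30.0
```

```bash
python3 plan.py 523 -188 160 89 532 -110 160 90 542 -32 160 91 552 46 160 92 562 124 160 93 569 202 160 94 572.9 273 160 94
```

```text
26.8 [ 518.9 -268.5  134.7] [179.5    0.33  88.87] grip 44.2
[523.0, -188.0, 160.0, 89.0] shift [ 1.006  0.034 -0.322] turn [ 0.0014  0.0009 -0.0004] rows 1.7
[532.0, -110.0, 160.0, 90.0] shift [0.977 0.095 0.   ] turn [ 0.      0.     -0.0028] rows 1.6
[542.0, -32.0, 160.0, 91.0] shift [0.975 0.125 0.   ] turn [-0.      0.     -0.0028] rows 1.6
[552.0, 46.0, 160.0, 92.0] shift [0.973 0.142 0.   ] turn [ 0.      0.     -0.0028] rows 1.6
[562.0, 124.0, 160.0, 93.0] shift [0.97  0.159 0.   ] turn [ 0.      0.     -0.0028] rows 1.6
[569.0, 202.0, 160.0, 94.0] shift [0.969 0.138 0.   ] turn [ 0.      0.     -0.0028] rows 1.6
[572.9, 273.0, 160.0, 94.0] shift [0.882 0.111 0.   ] turn [0. 0. 0.] rows 1.4
```

>>> {"api": "step_arm", "payload": {
  "series": "1 1 0.06 -0.36 0 0 -0.0004;1 1 0.06 -0.36 0 0 -0.0004"
}}

```text
time: 27.0
tool_pos: [522.2, -185.6, 158.1]
tcp_rot: [-3.141, -0.001, 1.552]
contact_force: [-0.0, -0.7, -0.9]
grip_width: 44.1
finger_force: 30.0
```

>>> {"api": "step_arm", "payload": {
  "series": "1 0.98 0.095 0 0 0 -0.0028;1 0.98 0.095 0 0 0 -0.0028"
}}

```text
time: 27.2
tool_pos: [531.3, -105.7, 158.0]
tcp_rot: [3.141, -0.001, 1.573]
contact_force: [0.3, -0.7, -1.3]
grip_width: 43.9
finger_force: 30.0
```

>>> {"api": "step_arm", "payload": {
  "series": "1 0.98 0.125 0 0 0 -0.0028;1 0.98 0.125 0 0 0 -0.0028"
}}

```text
time: 27.4
tool_pos: [541.2, -27.3, 157.5]
tcp_rot: [-3.141, -0.001, 1.59]
contact_force: [0.9, -0.4, -0.8]
grip_width: 44.1
finger_force: 30.0
```

>>> {"api": "step_arm", "payload": {
  "series": "1 0.98 0.142 0 0 0 -0.0028;1 0.98 0.142 0 0 0 -0.0028"
}}

```text
time: 27.6
tool_pos: [551.2, 51.4, 157.4]
tcp_rot: [-3.141, -0.001, 1.608]
contact_force: [0.7, -0.6, -1.7]
grip_width: 43.6
finger_force: 30.0
```

>>> {"api": "step_arm", "payload": {
  "series": "1 0.98 0.16 0 0 0 -0.0028;1 0.98 0.16 0 0 0 -0.0028"
}}

```text
time: 27.8
tool_pos: [561.2, 130.2, 157.4]
tcp_rot: [-3.141, -0.001, 1.626]
contact_force: [0.2, -0.6, -1.6]
grip_width: 43.7
finger_force: 30.0
```

>>> {"api": "step_arm", "payload": {
  "series": "1 0.98 0.138 0 0 0 -0.0028;1 0.98 0.138 0 0 0 -0.0028"
}}

```text
time: 28.0
tool_pos: [567.9, 209.1, 157.3]
tcp_rot: [-3.141, -0.001, 1.643]
contact_force: [0.7, -0.4, -2.8]
grip_width: 44.2
finger_force: 30.0
```

>>> {"api": "step_arm", "payload": {
  "series": "1 1 0.12 0 0 0 0;1 1 0.12 0 0 0 0;1 1 0.12 0 0 0 0;1 1 0.12 0 0 0 0"
}}

```text
time: 28.4
tool_pos: [571.7, 286.8, 156.9]
tcp_rot: [-3.141, 0.001, 1.643]
contact_force: [-0.8, -0.4, -1.7]
grip_width: 44.2
finger_force: 30.0
```

```bash
python3 look.py w13; python3 tops.py w13 17 24 | grep "px \[2";  python3 plan.py 572.9 287.8 90 94
```

```text
28.45 [572.  285.9 157. ] [-3.1406e+00  9.0000e-04  1.6417e+00]
cam [566. 362. 315.] [[1.0, 0.07, 0.02], [0.07, -0.96, -0.28], [-0.0, 0.28, -0.96]]
px [241, 176, 76, 4, 304] c [571.1 312.2] wh [72.7  3.4] ang 4.1 med [571.1 312.3  19.9]
28.45 [572.  285.9 157. ] [-1.7995e+02  5.0000e-02  9.4060e+01] grip 43.8
[572.9, 287.8, 90.0, 94.0] shift [0.023 0.014 0.838] turn [-0.0002  0.0001  0.0002] rows 1.3
```

>>> {"api": "step_arm", "payload": {
  "series": "1 0.013 0.01 0.5 0 0 0;1 0.013 0.01 0.84 0 0 0;1 0.013 0.01 0.84 0 0 0"
}}

```text
time: 28.75
tool_pos: [570.6, 285.0, 86.2]
tcp_rot: [-3.133, 0.003, 1.64]
contact_force: [-0.7, -0.6, -0.7]
grip_width: 43.7
finger_force: 30.0
```

>>> {"api": "step_arm", "payload": {
  "series": "1 0 0 0.3 0 0 0;1 0 0 0.45 0 0 0;1 0 0 0.47 0 0 0;1 0 0 0.48 0 0 0;1 0 0 0.48 0 0 0;1 0 0 0.48 0 0 0"
}}

```text
time: 29.35
tool_pos: [573.6, 287.8, 52.9]
tcp_rot: [3.14, -0.0, 1.641]
contact_force: [-0.8, 0.1, 0.1]
grip_width: 43.9
finger_force: 30.0
```

>>> {"api": "step_arm", "payload": {
  "series": "1 0 0 0.015 0 0 0;1 0 0 0.03 0 0 0;1 0 0 0.04 0 0 0;1 0 0 0.05 0 0 0;1 0 0 0.05 0 0 0"
}}

```text
time: 29.85
tool_pos: [573.0, 287.7, 47.9]
tcp_rot: [3.142, 0.0, 1.642]
contact_force: [-0.2, -1.0, -0.5]
grip_width: 43.9
finger_force: 30.0
```

>>> {"api": "step_arm", "payload": {
  "series": "1 0 0 0.01 0 0 0;1 0 0 0.01 0 0 0"
}}

```text
time: 30.05
tool_pos: [573.0, 287.7, 47.9]
tcp_rot: [3.141, -0.0, 1.641]
contact_force: [-1.9, -0.7, 5.5]
grip_width: 44.0
finger_force: 30.0
```

>>> {"api": "step_arm", "payload": {
  "series": "-1 0 0 0 0 0 0;-1 0 0 0 0 0 0;-1 0 0 0 0 0 0;-1 0 0 0 0 0 0;-1 0 0 -0.1 0 0 0;-1 0 0 -0.4 0 0 0;-1 0 0 -1 0 0 0;-1 0 0 -1 0 0 0"
}}

```text
time: 30.85
tool_pos: [576.6, 289.0, 134.5]
tcp_rot: [3.129, -0.003, 1.642]
contact_force: [0.7, -0.5, 0.2]
grip_width: 92.1
finger_force: 0.0
```

>>> {"api": "step_arm", "payload": {
  "series": "-1 -1 0 -1 0 0 0;-1 -1 0 -1 0 0 0;-1 -1 0 -1 0 0 0"
}}

```text
time: 31.15
tool_pos: [580.8, 205.4, 211.8]
tcp_rot: [3.134, 0.0, 1.639]
contact_force: [0.9, -1.1, 1.0]
grip_width: 91.9
finger_force: 0.0
```

>>> {"api": "step_arm", "payload": {
  "series": "-1 -1 0 -0.6 0 0 0;-1 -1 0 -0.6 0 0 0;-1 -1 0 -0.6 0 0 0;-1 -1 0 -0.6 0 0 0;-1 -1 0 -0.6 0 0 0"
}}

```text
time: 31.65
tool_pos: [583.7, 129.1, 253.8]
tcp_rot: [-3.14, -0.0, 1.642]
contact_force: [0.4, -0.7, -0.1]
grip_width: 92.2
finger_force: 0.0
```

```bash
python3 look.py w14; python3 tops.py w14 75 95
```

```text
31.7 [583.6 129.3 253.7] [-3.1393e+00 -3.0000e-04  1.6428e+00]
cam [578. 204. 412.] [[1.0, 0.07, 0.02], [0.07, -0.96, -0.28], [-0.0, 0.28, -0.96]]
px [255, 15, 46, 38, 1698] c [572.5 287. ] wh [43.1 30. ] ang 4.1 med [572.5 286.4  84.9]
px [255, 69, 45, 34, 1467] c [575.5 240.9] wh [43.9 30.2] ang 4.1 med [575.7 240.9  85. ]
px [256, 119, 43, 30, 1262] c [578.8 194.6] wh [43.6 29.1] ang 4.1 med [578.9 194.9  85. ]
px [257, 166, 41, 29, 1181] c [582.1 145.9] wh [43.6 30. ] ang 4.0 med [582.1 146.7  84.9]
```

View pics/w14.png

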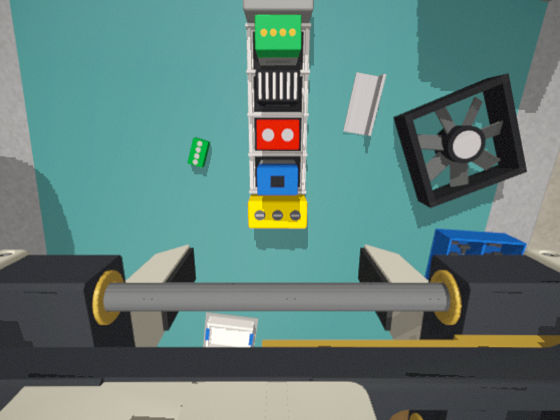

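All four stand upright and square in their bays: from the feed, blue (277,180), red (277,134), black (278,86) and green (278,34). Tops are at 85 mm and yaw is 4°.

```bash
python3 -c "
from plant import order
print(order.close_job())"
```

```text
the job is handed in; nothing more can be done
None
```

All four modules are released and standing upright and square in the rack, in the order blue, red, black, green from the feed block. The job is handed in at about 32 s, and no verdict came back.

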